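# Tip the counted row of weld nuts into the pot

### The job

Lift the counting tray by its wooden grip without spilling, rest its pouring edge on the rim of the round pot, and tip it there just far enough for the front row of weld nuts, and only that row, to slide into the pot. Then set the tray down flat on the bench with the other six nuts still behind its lip, and let go of it. Don't handle the nuts, don't shove the pot away, and leave the tin, the anchor block and the hammer alone.

Things in the scene. Friction and masses are not known exactly. Their poses are not given: they have to be found in the camera images.
- tray: Loose sheet-metal counting tray, 124 long (its x), 84 wide (its y), about 0.3 kg empty. Origin: centre of its flat underside; z up. It pours over its nose, the open edge at x = +62 mm. Floor 3 mm thick; side and back walls 18 mm high over the underside, 12 mm beside the front row; back wall at x = -62 mm. A raised lip crosses it; a wooden grip board stands behind the back wall.
- tray_lip (a point): Middle of the top of the tray's raised lip, 4 mm thick, 3 mm above the floor, 21 mm ahead of the tray's origin. Behind it lies the stock, two nuts deep; ahead, on the open apron, the front row of three. The row begins to slide at a tilt of 12 to 24 degrees (hidden friction); the upper stock layer, not held by the lip, slides over it at 24 to 42, always 12 or more steeper than the row.
- tray_grip (a point): Where to grip the tray: middle of the flat wooden grip board (12 mm thick, 60 wide), 84 mm behind the tray's origin and 45 mm above its underside. The board leans back, its top away from the nose, 20 degrees from upright, its top 66 mm over the underside. Pads close on its two flat faces, along the tray's x. Axes as the tray's.
- tray_nose (a point): Middle of the tray's pouring edge, on the underside, 62 mm ahead of the tray's origin. Its axes are the tray's.
- pot: Round, open, straight-sided steel pot, loose, 0.55 kg: outside diameter 130, height 60, wall 3, floor 4 mm. Origin: centre of its underside.
- pot_rim (a point): Centre of the pot's mouth, 60 mm above its underside, level with the top of the rim. A level tray laid some 25 mm over the near rim bears on it farthest in under its own side edges, about 6 mm behind its nose: there it pivots when tipped nose down.
- tin: Bystander: rectangular open steel tin holding rod ends, 78 x 105, 50 mm high. Origin: centre of its underside. Tin and pot may change places.
- anchor_block: Bystander: steel block 46 x 46 x 80 mm standing upright with three wavy legs up to 125 mm. Origin: centre of its underside.
- hammer: Bystander: hammer lying on the bench, 270 long, under 40 mm high. Origin: below the middle.
- nut_front1: Loose square weld nut 22 x 22 x 11 mm, 28 g, in the front row, on the apron ahead of the lip (right as seen looking along the tray towards its nose). Origin: centre of its underside.
- nut_front2: Loose square weld nut 22 x 22 x 11 mm, 28 g, in the front row, on the apron ahead of the lip (middle as seen looking along the tray towards its nose). Origin: centre of its underside.
- nut_front3: Loose square weld nut 22 x 22 x 11 mm, 28 g, in the front row, on the apron ahead of the lip (left as seen looking along the tray towards its nose). Origin: centre of its underside.
- nut_mid1: Loose square weld nut 22 x 22 x 11 mm, 28 g, stock, lower layer, just behind the lip (right as seen looking along the tray towards its nose). Origin: centre of its underside.
- nut_mid2: Loose square weld nut 22 x 22 x 11 mm, 28 g, stock, lower layer, just behind the lip (middle as seen looking along the tray towards its nose). Origin: centre of its underside.
- nut_mid3: Loose square weld nut 22 x 22 x 11 mm, 28 g, stock, lower layer, just behind the lip (left as seen looking along the tray towards its nose). Origin: centre of its underside.
- nut_top1: Loose square weld nut 22 x 22 x 11 mm, 28 g, stock, upper layer, lying on a nut of the lower one (right as seen looking along the tray towards its nose). Origin: centre of its underside.
- nut_top2: Loose square weld nut 22 x 22 x 11 mm, 28 g, stock, upper layer, lying on a nut of the lower one (middle as seen looking along the tray towards its nose). Origin: centre of its underside.
- nut_top3: Loose square weld nut 22 x 22 x 11 mm, 28 g, stock, upper layer, lying on a nut of the lower one (left as seen looking along the tray towards its nose). Origin: centre of its underside.
Not all that is in view belongs to the job. Leave any blue or green look-alike of the pot alone.

How it is judged:
On the way, in this order (a step that is already met when the one before it is completed fails the run):
1. the tray rests with its pouring edge on the pot's rim, over the mouth, the front row still on it (x of nut_front1 in the frame of tray between 0.025 and 0.064 m and z of nut_front1 in the frame of tray between -0.002 and 0.012 m and x of nut_front2 in the frame of tray between 0.025 and 0.064 m and z of nut_front2 in the frame of tray between -0.002 and 0.012 m and x of nut_front3 in the frame of tray between 0.025 and 0.064 m and z of nut_front3 in the frame of tray between -0.002 and 0.012 m and contact force between tray and pot above 0.3 N and horizontal distance between tray_nose and pot_rim below 0.066 m and z of tray_nose in the frame of pot_rim above -0.025 m), for 0.1 s.
2. the three front nuts have slid into the pot, with the tray's nose still at the pot and the six stock nuts still on the tray (horizontal distance between each of nut_front1, nut_front2, nut_front3 and pot_rim below 0.062 m and z of nut_front1 in the frame of pot between -0.002 and 0.042 m and z of nut_front2 in the frame of pot between -0.002 and 0.042 m and z of nut_front3 in the frame of pot between -0.002 and 0.042 m and x of nut_mid1 in the frame of tray between -0.062 and 0.022 m and y of nut_mid1 in the frame of tray between -0.04 and 0.04 m and z of nut_mid1 in the frame of tray between -0.003 and 0.026 m and x of nut_mid2 in the frame of tray between -0.062 and 0.022 m and y of nut_mid2 in the frame of tray between -0.04 and 0.04 m and z of nut_mid2 in the frame of tray between -0.003 and 0.026 m and x of nut_mid3 in the frame of tray between -0.062 and 0.022 m and y of nut_mid3 in the frame of tray between -0.04 and 0.04 m and z of nut_mid3 in the frame of tray between -0.003 and 0.026 m and x of nut_top1 in the frame of tray between -0.062 and 0.022 m and y of nut_top1 in the frame of tray between -0.04 and 0.04 m and z of nut_top1 in the frame of tray between -0.003 and 0.026 m and x of nut_top2 in the frame of tray between -0.062 and 0.022 m and y of nut_top2 in the frame of tray between -0.04 and 0.04 m and z of nut_top2 in the frame of tray between -0.003 and 0.026 m and x of nut_top3 in the frame of tray between -0.062 and 0.022 m and y of nut_top3 in the frame of tray between -0.04 and 0.04 m and z of nut_top3 in the frame of tray between -0.003 and 0.026 m and horizontal distance between tray_nose and pot_rim below 0.08 m), for 0.1 s.
At the end, for the whole second after the job is handed in: The three front nuts lie in the pot; the six stock nuts are on the tray behind its lip; the tray stands flat on the bench (within 6 mm of the bench top and 3 degrees of level), released; the pot stands upright within 40 mm of its start; all at rest (horizontal distance between each of nut_front1, nut_front2, nut_front3 and pot_rim below 0.062 m and z of nut_front1 in the frame of pot between -0.002 and 0.042 m and z of nut_front2 in the frame of pot between -0.002 and 0.042 m and z of nut_front3 in the frame of pot between -0.002 and 0.042 m and x of nut_mid1 in the frame of tray between -0.062 and 0.022 m and y of nut_mid1 in the frame of tray between -0.04 and 0.04 m and z of nut_mid1 in the frame of tray between -0.003 and 0.026 m and x of nut_mid2 in the frame of tray between -0.062 and 0.022 m and y of nut_mid2 in the frame of tray between -0.04 and 0.04 m and z of nut_mid2 in the frame of tray between -0.003 and 0.026 m and x of nut_mid3 in the frame of tray between -0.062 and 0.022 m and y of nut_mid3 in the frame of tray between -0.04 and 0.04 m and z of nut_mid3 in the frame of tray between -0.003 and 0.026 m and x of nut_top1 in the frame of tray between -0.062 and 0.022 m and y of nut_top1 in the frame of tray between -0.04 and 0.04 m and z of nut_top1 in the frame of tray between -0.003 and 0.026 m and x of nut_top2 in the frame of tray between -0.062 and 0.022 m and y of nut_top2 in the frame of tray between -0.04 and 0.04 m and z of nut_top2 in the frame of tray between -0.003 and 0.026 m and x of nut_top3 in the frame of tray between -0.062 and 0.022 m and y of nut_top3 in the frame of tray between -0.04 and 0.04 m and z of nut_top3 in the frame of tray between -0.003 and 0.026 m and angle between each of tray, pot's own z axis and vertical below 0.06 rad and height (world z) of tray between -0.004 and 0.006 m and height (world z) of pot below 0.006 m and linear speed of each of tray, pot below 0.02 m/s and linear speed of each of nut_front1, nut_front2, nut_front3, nut_mid1, nut_mid2, nut_mid3, nut_top1, nut_top2, nut_top3 below 0.03 m/s and contact force between the fingers and tray below 0.1 N); the robot touches nothing.
It fails at once if the pot is shoved more than 40 mm from where it stood, or tipped (distance of pot_rim from where it was at the start of the episode above 0.04 m or angle between pot's own z axis and vertical above 0.35 rad).
It fails at once if the gripper handles a nut (contact force between the fingers and nut_front1 above 0.5 N or contact force between the fingers and nut_front2 above 0.5 N or contact force between the fingers and nut_front3 above 0.5 N or contact force between the fingers and nut_mid1 above 0.5 N or contact force between the fingers and nut_mid2 above 0.5 N or contact force between the fingers and nut_mid3 above 0.5 N or contact force between the fingers and nut_top1 above 0.5 N or contact force between the fingers and nut_top2 above 0.5 N or contact force between the fingers and nut_top3 above 0.5 N).
It fails at once if the tin of rod ends is moved more than 25 mm or tipped (distance of tin from where it was at the start of the episode above 0.025 m or angle between tin's own z axis and vertical above 0.3 rad).
It fails at once if the anchor block is moved more than 25 mm or tipped (distance of anchor_block from where it was at the start of the episode above 0.025 m or angle between anchor_block's own z axis and vertical above 0.3 rad).
It fails at once if the hammer is moved more than 25 mm (distance of hammer from where it was at the start of the episode above 0.025 m).
It also fails if it takes over 64 s, if anything falls off the work surface, if the arm or the gripper's body presses on something with over 40 N, if the wrist force passes 120 N, or if a joint passes its speed limit or range.

### The arm

A 6-joint arm with a two-finger parallel gripper is mounted at the origin on the work surface. World frame = base frame: x ahead of the robot, y to its left, z up, the work surface at z = 0. Lengths are in m, angles in rad, forces in N, time in s.
With the tool pointing down it reaches from about 0.325 to 0.85 m from the base axis. Payload 4.4 kg.
Tool frame: the origin (TCP) lies between the finger pads; the fingertips stand 19 mm ahead of it and the grasp point (between the pads) is the TCP; x points along the fingers, y is the direction in which the jaws open and shut, and the axes are right-handed (so a half turn about x gives the same grasp; the last joint's range is limited). The gripper opens to 94 mm and grips with 3 to 60 N. Pads are 16 mm wide; open, the fingers measure 119 mm over their backs; the gripper's body (75 mm by 177 mm) begins 78 mm behind the grasp point.
Start: joints at [-1.329, 0.207, 1.542, -0, 1.393, -0.15], TCP at [0.22, -0.531, 0.191] pointing down, gripper open.
Joint ranges: [-2.73, 2.73], [-0.86, 2.22], [0.23, 2.46], [-1.11, 4.25], [0.08, 2.63], [-2.82, 2.82]. Speed limits (rad/s): [2.79, 2.79, 3.14, 3.14, 3.14, 3.14].

### API

Orientations are given as a rotation vector (axis times angle).
In Python, from station import ctrl, get_image, camera_params gives the robot as it stands.
- The arm moves only by the tool jog_arm, never from a script. Its argument "moves" is a list of rows, each a list of 5 numbers: the shift along the tool's x, y, z in mm, then the turn about the tool's x in rad, then the closure in counts, from 0 (fully open) to 255 (shut). A call has 1 to 12 rows; each row is the pose to reach, as a shift and turn from the pose measured when the call began, along the tool's axes at that moment; what a row does not reach only later rows make up. A row lasts 1/8 s, in which the tool goes at most 62.5 mm and 10.7 degrees, less where a joint would pass 70% of its speed; a pose out of reach is approached as far as the arm can. A call with a gripper value outside its range is refused whole. The fingers move at their own pace and stop on an object; "squeeze" is the grip in N (left out, the last holds). Time passes only in rows, so rows that repeat a pose let the fingers close. It gives the time, the measured TCP pose, the force and the opening at its end, in the units of the state.
- ctrl.state(): the state, without advancing time (a new reading comes with each control period).
- get_image(name): name is "scene" or "top" or "wrist"; returns (picture, depth): 384x512x3 uint8, red, green, blue; 384x512 float32, m along the optical axis (not along the pixel's ray), 0 where there is no reading.
- camera_params(name): a dict with "intrinsics" (3x3 intrinsics, pixels), "R" (3x3) and "t" (3): a world point X has camera coordinates R X + t; the wrist camera has in their place "hand_eye" (4x4, takes a point from camera to tool coordinates, whose origin is the TCP and whose axes are the tool frame's). Camera axes: x right, y down, z forward; pixel columns grow to the right and rows downward; lengths in m; the calibration is good to about 2 mm. A picture is of the moment at which its call begins: read the wrist's pose just before it. camera_params takes no time and is no camera call.
- ctrl.finish_job(): hands the job in, once; it reports no verdict.
The state is a dict: "time": time; "q": joint angles; "dq": joint speeds; "tau": joint torques, N m; "position": TCP position; "ee_rot": TCP orientation; "ft_force": force on the tool from outside, world axes, zero at the start; "moment": the same for the moment, N m; "finger_gap": opening from 0.0 (shut) to 1.0 (fully open).
Only numpy, scipy, OpenCV 4.12 (cv2) and the standard library are available. Lean on these libraries where they do the work, as an engineer would, in place of code of your own. Each camera call takes 0.05 s, during which the arm holds its last target.

## Working session

There is one attempt and no reset: what is moved stays moved. The work goes in short steps, Python scripts to look and compute and a tool call to move; the robot and the scene stay as the last step left them, time stands still between calls to the robot, and variables do not carry over. Pictures are saved under pics/ and viewed, and the job is handed in when it is done.

Besides the shell and the picture viewer there is one more tool, called in YAML: its name, and indented under it one key for each argument. jog_arm: Moves the arm, as the interface text tells. Its arguments: {"type":"object","properties":{"moves":{"type":"array"},"squeeze":{"type":"number"}},"required":["moves"]}

```bash
mkdir -p pics; ls; python3 - <<'E'
from station import ctrl,get_image,camera_params
import cv2,numpy as np
print(ctrl.state())
for n in("scene","top","wrist"):
    im,d=get_image(n); cv2.imwrite(f"pics/{n}0.png",im[:,:,::-1]); np.savez(f"pics/{n}0.npz",im=im,d=d); print(n,camera_params(n))
E
```

```text
pics
{'time': 0.0, 'q': array([-1.32950258e+00,  2.07404040e-01,  1.54292717e+00,  2.50711014e-06,
        1.39350210e+00, -1.50524478e-01]), 'dq': array([ 0.00018636, -0.00088781, -0.00123811, -0.00143878, -0.00038984,
       -0.00095717]), 'tau': array([-6.45439122e-04, -3.70882595e+01, -2.81418532e+01,  6.97567197e-02,
        3.62468453e-02, -1.71165489e-04]), 'position': array([ 0.21935171, -0.53061856,  0.19021262]), 'ee_rot': array([ 2.00729766,  0.40066759, -2.00750066]), 'ft_force': array([ 0.2481299 , -0.41685891,  0.36610498]), 'moment': array([-0.06241304, -0.03755553, -0.05760656]), 'finger_gap': 1.0025614001295489}
scene {'intrinsics': array([[355.72771203,   0.        , 251.44528719],
       [  0.        , 355.72771203, 190.75075924],
       [  0.        ,   0.        ,   1.        ]]), 'R': array([[-0.66352199,  0.74812506, -0.00688892],
       [ 0.44126909,  0.38389846, -0.81111255],
       [-0.60416898, -0.54123088, -0.58484954]]), 't': array([ 0.35873422, -0.19661669,  1.29878288])}
top {'intrinsics': array([[372.13851343,   0.        , 253.48110224],
       [  0.        , 372.13851343, 184.26214469],
       [  0.        ,   0.        ,   1.        ]]), 'R': array([[-0.01691003, -0.99974448, -0.01500084],
       [-0.98825323,  0.01899098, -0.15164068],
       [ 0.15188681,  0.01226038, -0.98832185]]), 't': array([0.04581954, 0.55756906, 0.92097948])}
wrist {'intrinsics': array([[297.48054231,   0.        , 257.15432819],
       [  0.        , 297.48054231, 191.33642832],
       [  0.        ,   0.        ,   1.        ]]), 'hand_eye': array([[ 3.91820300e-04, -2.34524336e-01,  9.72110170e-01,
        -1.92684592e-01],
       [ 9.99999921e-01,  3.07892007e-05, -3.95633606e-04,
        -3.07608506e-04],
       [ 6.28552138e-05,  9.72110248e-01,  2.34524330e-01,
        -6.71258888e-02],
       [ 0.00000000e+00,  0.00000000e+00,  0.00000000e+00,
         1.00000000e+00]])}
```

View pics/top0.png

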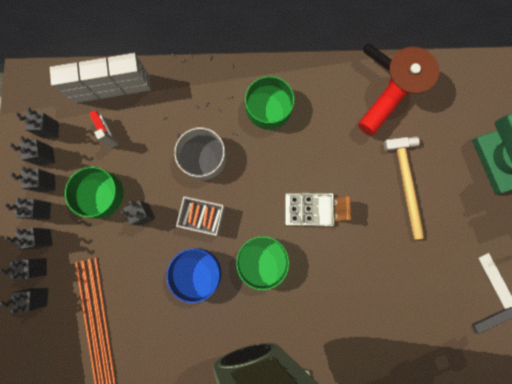

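View pics/scene0.png

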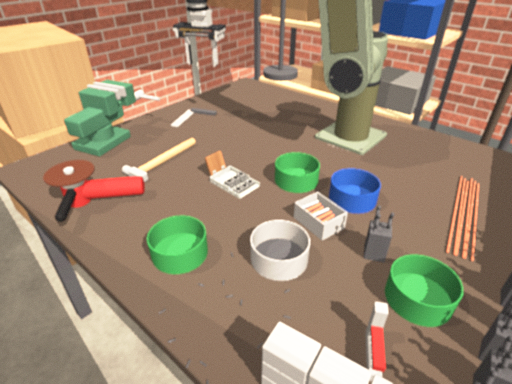

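View pics/wrist0.png

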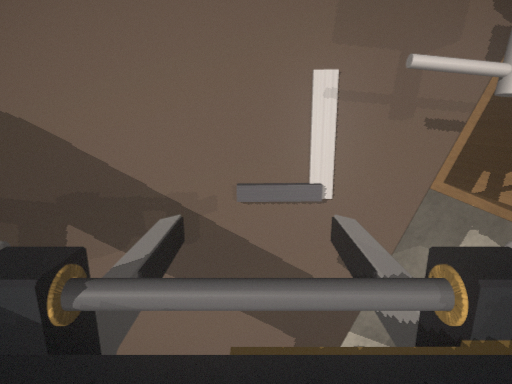

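```bash
python3 - <<'E'
import cv2,numpy as np
R,_=cv2.Rodrigues(np.array([ 2.00729766,  0.40066759, -2.00750066])); print(R)
im=cv2.imread("pics/top0.png"); c=im[120:260,150:370]; cv2.imwrite("pics/topcrop0.png",cv2.resize(c,None,fx=3.6,fy=3.6,interpolation=cv2.INTER_CUBIC))
im=cv2.imread("pics/scene0.png"); c=im[135:285,190:370]; cv2.imwrite("pics/scenecrop0.png",cv2.resize(c,None,fx=4,fy=4,interpolation=cv2.INTER_CUBIC))
E
```

```text
[[-5.33026870e-04  3.81868476e-01 -9.24216524e-01]
 [ 2.17632510e-03 -9.24214023e-01 -3.81868698e-01]
 [-9.99997490e-01 -2.21494189e-03 -3.38439040e-04]]
```

View pics/topcrop0.png

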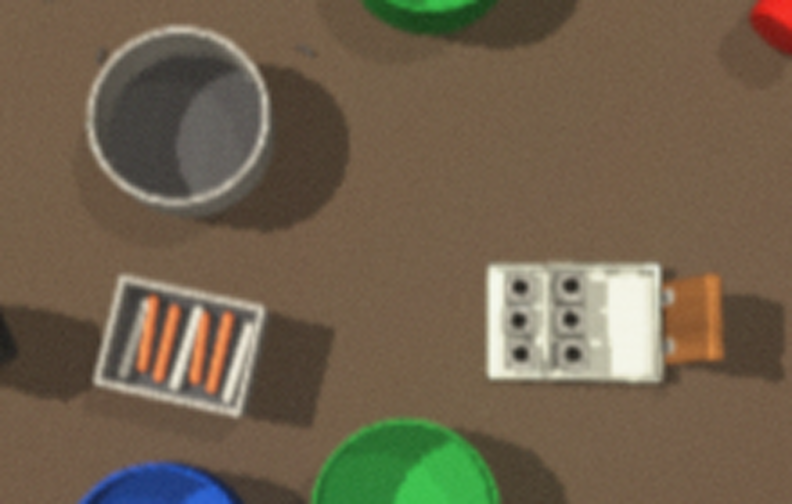

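View pics/scenecrop0.png

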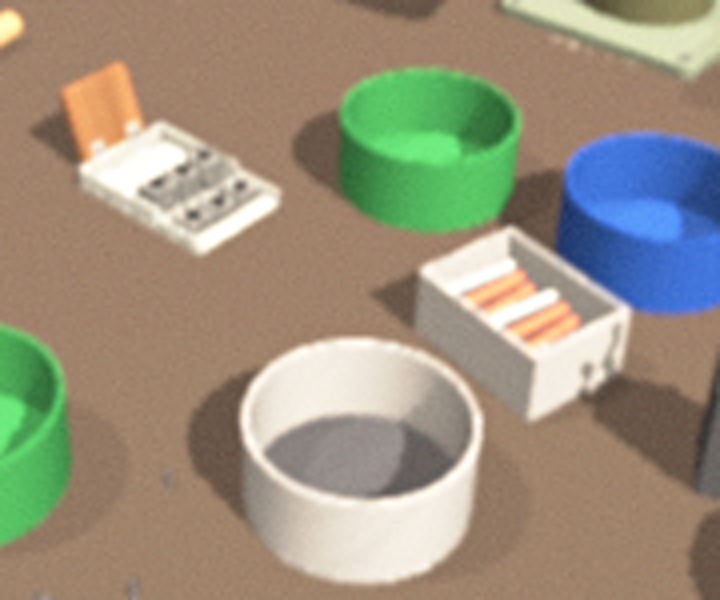

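```bash
cat > h.py <<'E'
import numpy as np,cv2
from station import ctrl,get_image,camera_params
def world(n,d,P=None):
    c=camera_params(n);K=c['intrinsics'];h,w=d.shape
    u,v=np.meshgrid(np.arange(w),np.arange(h))
    p=np.stack([(u-K[0,2])/K[0,0]*d,(v-K[1,2])/K[1,1]*d,d],-1)
    if n=="wrist":
        H=c['hand_eye'];p=p@H[:3,:3].T+H[:3,3];R,_=cv2.Rodrigues(P['ee_rot']);return p@R.T+P['position']
    return (p-c['t'])@c['R']
def ray(n,u,v,z):
    c=camera_params(n);K=c['intrinsics']
    d=c['R'].T@np.linalg.solve(K,[u,v,1]);o=-c['R'].T@c['t'];return o+d*(z-o[2])/d[2]
def crop(im,x0,x1,y0,y1,f,fn): cv2.imwrite("pics/"+fn,cv2.resize(im[y0:y1,x0:x1,::-1],None,fx=f,fy=f,interpolation=cv2.INTER_CUBIC))
E
python3 - <<'E'
from h import *
Z=np.load("pics/top0.npz");im,d=Z['im'],Z['d'];W=world("top",d);hsv=cv2.cvtColor(im,cv2.COLOR_RGB2HSV)
print("bench z",np.median(W[200:320,120:160,2]),np.median(W[150:190,300:350,2]))
def inb(x0,x1,y0,y1):
    m=np.zeros(d.shape,bool);m[y0:y1,x0:x1]=1;return m
m=(hsv[...,2]>150)&(hsv[...,1]<60)&inb(278,336,185,235)
p=W[m];print(m.sum(),p.min(0),p.max(0))
# image-space corners
c,_=cv2.findContours(m.astype(np.uint8),cv2.RETR_EXTERNAL,cv2.CHAIN_APPROX_NONE);c=max(c,key=cv2.contourArea)
b=cv2.boxPoints(cv2.minAreaRect(c));print(b)
for q in b: print(q, ray("top",q[0],q[1],0.012)[:2], ray("top",q[0],q[1],0.018)[:2])
m=(hsv[...,0]<16)&(hsv[...,1]>130)&inb(325,365,190,228);p=W[m]
print("board",m.sum(),np.percentile(p,[2,50,98],axis=0)); 
c,_=cv2.findContours(m.astype(np.uint8),cv2.RETR_EXTERNAL,cv2.CHAIN_APPROX_NONE);c=max(c,key=cv2.contourArea)
b=cv2.boxPoints(cv2.minAreaRect(c));print(b,[ray("top",q[0],q[1],0.066)[:2] for q in b])
# pot rim
m=inb(168,232,120,186)&(W[...,2]>0.05)&(W[...,2]<0.07);p=W[m]
print(m.sum());hull=cv2.convexHull((p[:,:2]*1000).astype(np.float32));print("rim",cv2.minEnclosingCircle(hull),cv2.fitEllipse(hull),np.median(p[:,2]))
for n,(x0,x1,y0,y1) in dict(tin=(175,225,192,240),anchor=(118,152,195,228),gb1=(240,298,72,132),gb2=(230,292,232,294),hammer=(380,428,130,245)).items():
    m=inb(x0,x1,y0,y1)&(W[...,2]>0.012);p=W[m];print(n,np.percentile(p,[1,99],axis=0).round(3).tolist())
E
```

```text
bench z 0.00024693536975722125 -0.0002792476300546965
1326 [ 0.4119096  -0.17726509 -0.00388856] [0.53949973 0.02392749 0.99546162]
[[285. 193.]
 [333. 193.]
 [333. 225.]
 [285. 225.]]
[285. 193.] [ 0.53791816 -0.04733898] [ 0.5371494  -0.04690419]
[333. 193.] [ 0.5355175  -0.17464507] [ 0.53476338 -0.1734336 ]
[333. 225.] [ 0.4510185  -0.17048359] [ 0.4507799  -0.16929751]
[285. 225.] [ 0.45322556 -0.04481929] [ 0.45297349 -0.04439987]
board 356 [[ 4.61968790e-01 -2.10670056e-01 -1.63686756e-04]
 [ 4.90785076e-01 -1.90099038e-01  5.21862056e-02]
 [ 5.20595798e-01 -1.76359447e-01  6.89081111e-02]]
[[334. 196.]
 [350. 196.]
 [350. 220.]
 [334. 220.]] [array([ 0.52110801, -0.16586729]), array([ 0.52035957, -0.20581666]), array([ 0.46046595, -0.20245426]), array([ 0.46116872, -0.16289104])]
260
rim ((643.968017578125, 174.77676391601562), 65.35227966308594) ((643.598388671875, 174.55368041992188), (128.0704345703125, 129.54904174804688), 111.90950775146484) 0.05853234495585294
tin [[0.432, 0.117, 0.017], [0.524, 0.23, 0.052]]
anchor [[0.459, 0.301, 0.014], [0.536, 0.394, 0.129]]
gb1 [[0.412, -0.072, 0.013], [0.845, 0.054, 0.995]]
gb2 [[0.297, -0.046, 0.013], [0.423, 0.08, 0.995]]
hammer [[0.412, -0.404, 0.013], [0.678, 0.024, 0.995]]
```

jog_arm:
  moves:
    - [0,-20,-38,-0.11,0]
    - [0,-50,-94,-0.28,0]
    - [0,-80,-150,-0.45,0]
    - [0,-112,-207,-0.63,0]
    - [0,-142,-264,-0.8,0]
    - [0,-172,-320,-0.97,0]
    - [0,-195,-365,-1.1,0]
    - [0,-202,-377,-1.13,0]
    - [0,-202,-377,-1.13,0]

```text
time: 1.27
position: [0.4906, -0.1997, 0.1905]
ee_rot: [1.245, 1.188, -1.245]
ft_force: [-0.3, -0.3, -0.2]
finger_gap: 1.001
```

```bash
python3 - <<'E'
from h import *
s=ctrl.state();R,_=cv2.Rodrigues(s['ee_rot']);print(s['time'],s['position'],np.degrees(np.arctan2(R[1,1],R[0,1])),s['q'],s['ft_force'])
im,d=get_image("wrist");cv2.imwrite("pics/w1.png",im[:,:,::-1]);np.savez("pics/w1.npz",im=im,d=d,p=s['position'],r=s['ee_rot'])
im,d=get_image("top");cv2.imwrite("pics/t1.png",im[:,:,::-1])
E
```

```text
1.275 [ 0.49058499 -0.19972147  0.19053528] -2.7438052263345605 [-5.50432657e-01  1.12585598e-01  1.65157434e+00  5.18438919e-04
  1.37949731e+00 -5.02642193e-01] [-0.29664455 -0.31060437 -0.19868214]
```

View pics/w1.png

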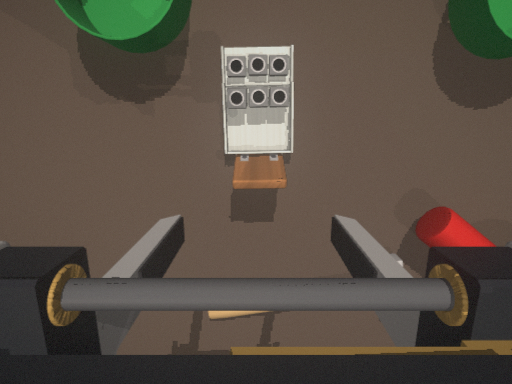

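View pics/t1.png

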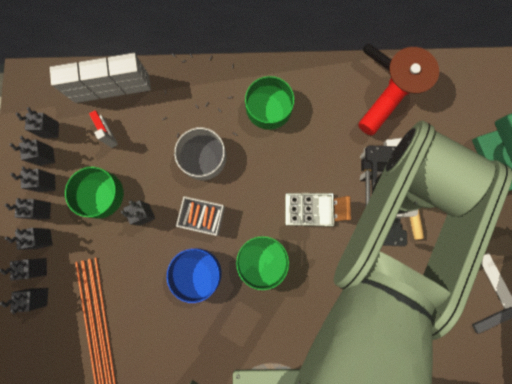

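```bash
python3 - <<'E'
from h import *
Z=np.load("pics/w1.npz");im,d=Z['im'],Z['d'];P=dict(position=Z['p'],ee_rot=Z['r']);W=world("wrist",d,P)
c=camera_params("wrist");K=c['intrinsics'];H=c['hand_eye'];R,_=cv2.Rodrigues(P['ee_rot'])
def wray(u,v,z):
    o=R@H[:3,3]+P['position'];q=R@H[:3,:3]@np.linalg.solve(K,[u,v,1.]);return (o+q*(z-o[2])/q[2])[:2]
crop(im,215,305,35,195,3.7,"w1c.png")
hsv=cv2.cvtColor(im,cv2.COLOR_RGB2HSV)
m=np.zeros(d.shape,bool);m[150:195,225:295]=1;m&=(hsv[...,0]<18)&(hsv[...,1]>120)&(hsv[...,2]>80)
p=W[m];print("board",m.sum(),np.percentile(p,[1,50,99],axis=0).round(4).tolist())
cc,_=cv2.findContours(m.astype(np.uint8),cv2.RETR_EXTERNAL,cv2.CHAIN_APPROX_NONE);cc=max(cc,key=cv2.contourArea)
hi=p[p[:,2]>.06];r=cv2.minAreaRect((hi[:,:2]*1000).astype(np.float32));print("top part",r)
m2=np.zeros(d.shape,bool);m2[40:156,215:300]=1;m2&=(hsv[...,2]>150)&(hsv[...,1]<60);q=W[m2]
r=cv2.minAreaRect((q[:,:2]*1000).astype(np.float32));print("tray",r,np.percentile(q[:,2],[2,50,98]))
for u,v,z in [(223,47,.012),(292,46,.012),(226,153,.018),(292,152,.018),(234,187,.066),(285,186,.066)]: print((u,v),wray(u,v,z).round(4))
E
```

```text
board 1463 [[0.4637, -0.2046, 0.0147], [0.4929, -0.191, 0.0544], [0.5204, -0.1762, 0.0675]]
top part ((492.6876220703125, -168.6275634765625), (72.5017318725586, 58.32335662841797), 89.35494995117188)
tray ((493.7336120605469, -111.10142517089844), (128.0283660888672, 86.04956817626953), 88.28128814697266) [0.00076985 0.00287804 0.02491555]
(223, 47) [ 0.4575 -0.0487]
(292, 46) [ 0.5368 -0.0515]
(226, 153) [ 0.4529 -0.1696]
(292, 152) [ 0.5336 -0.1722]
(234, 187) [ 0.4643 -0.2021]
(285, 186) [ 0.52   -0.2036]
```

View pics/w1c.png

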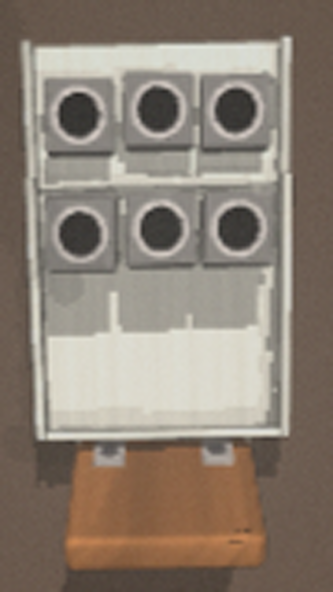

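jog_arm:
  moves:
    - [20,1,-5,-0.015,0]
    - [50,1,-5,-0.015,0]
    - [80,1,-5,-0.015,0]
    - [105,1,-5,-0.015,0]
    - [125,1,-5,-0.015,0]
    - [140,1,-5,-0.015,0]
    - [147,1,-5,-0.015,0]
    - [147,1,-5,-0.015,0]
  squeeze: 15

```text
time: 2.38
position: [0.4906, -0.1965, 0.0435]
ee_rot: [1.237, 1.194, -1.237]
ft_force: [-0.5, 0.6, 0.0]
finger_gap: 1.002
```

```bash
python3 - <<'E'
from h import *
s=ctrl.state();print(s['time'],s['position'],s['ft_force'])
im,d=get_image("scene");crop(im,170,330,80,220,5,"s2.png")
im,d=get_image("wrist");cv2.imwrite("pics/w2.png",im[:,:,::-1])
E
```

```text
2.375 [ 0.49061101 -0.196455    0.04351547] [-0.50560517  0.61077112  0.04466585]
```

View pics/s2.png

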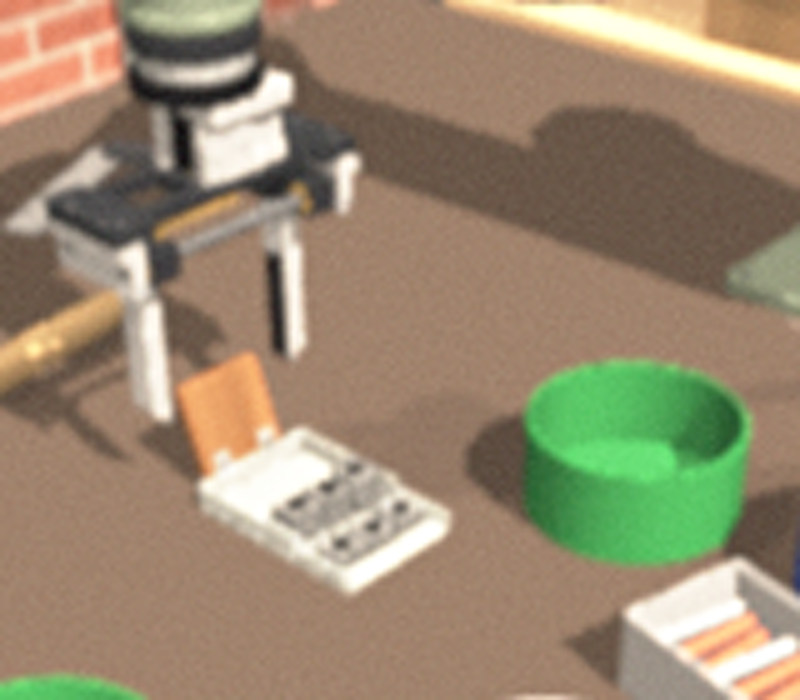

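View pics/w2.png

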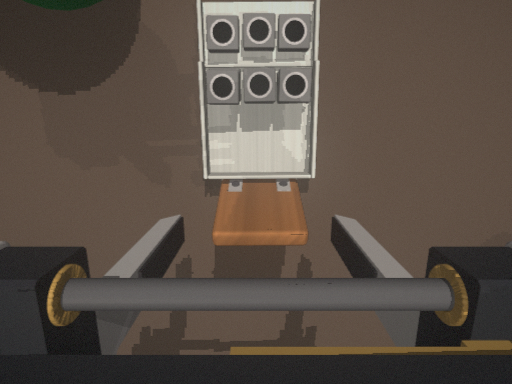

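```bash
python3 - <<'E'
from h import *
def proj(n,X):
    c=camera_params(n);p=c['K'] if 0 else c['intrinsics']@(c['R']@np.array(X)+c['t']);return p[:2]/p[2]
f=lambda X:((proj("scene",X)-[170,80])*5).round()
for X in [(.5376,-.1965,.0245),(.4436,-.1965,.0245),(.522,-.2,.064),(.462,-.198,.064),(.522,-.18,.026),(.522,-.194,.045)]: print(X,f(X))
im,d=get_image("scene");W=world("scene",d)
for (u,v) in [(155,410),(150,380),(290,345),(225,370),(188,400),(200,440)]:
    a,b=int(170+u/5),int(80+v/5);print(u,v,W[b,a].round(3))
E
```

```text
(0.5376, -0.1965, 0.0245) [165. 462.]
(0.4436, -0.1965, 0.0245) [276. 401.]
(0.522, -0.2, 0.064) [175. 394.]
(0.462, -0.198, 0.064) [250. 357.]
(0.522, -0.18, 0.026) [203. 460.]
(0.522, -0.194, 0.045) [184. 424.]
155 410 [ 0.55  -0.185  0.071]
150 380 [ 0.549 -0.189  0.089]
290 345 [ 0.441 -0.183  0.069]
225 370 [ 0.487 -0.193  0.067]
188 400 [ 0.521 -0.193  0.062]
200 440 [ 0.522 -0.181  0.039]
```

```bash
python3 - <<'E'
from h import *
s=ctrl.state()
im,d=get_image("wrist");W=world("wrist",d,s);print(s['position'])
for u,v in [(178,222),(165,240),(340,225),(260,235),(260,200),(260,290)]: print(u,v,d[v,u],W[v,u].round(3))
im,d=get_image("scene");crop(im,180,250,100,170,8,"s3.png");W=world("scene",d)
sub=W[100:170,190:235];m=(sub[...,2]>0.05)&(abs(sub[...,0]-.49)<.08)&(abs(sub[...,1]+.19)<.03)
ys,xs=np.where(m&(sub[...,0]>.53));print(np.c_[xs+190,ys+100][-12:],sub[ys,xs][-12:].round(3))
E
```

```text
[ 0.49163741 -0.19649858  0.04453738]
178 222 0.17918265 [ 0.444 -0.187  0.067]
165 240 0.1516046 [ 0.444 -0.187  0.096]
340 225 0.17432272 [ 0.54  -0.191  0.072]
260 235 0.18248144 [ 0.493 -0.198  0.066]
260 200 0.20903973 [ 0.493 -0.184  0.035]
260 290 0.0726514 [ 0.493 -0.169  0.172]
[[201 160]
 [202 160]
 [203 160]
 [199 161]
 [200 161]
 [201 161]
 [202 161]
 [203 161]
 [201 162]
 [202 162]
 [203 162]
 [203 163]] [[ 0.547 -0.188  0.075]
 [ 0.543 -0.189  0.073]
 [ 0.539 -0.189  0.072]
 [ 0.55  -0.194  0.071]
 [ 0.549 -0.19   0.072]
 [ 0.547 -0.188  0.072]
 [ 0.543 -0.189  0.07 ]
 [ 0.543 -0.185  0.071]
 [ 0.548 -0.188  0.069]
 [ 0.545 -0.187  0.069]
 [ 0.54  -0.188  0.066]
 [ 0.539 -0.19   0.061]]
```

View pics/s3.png

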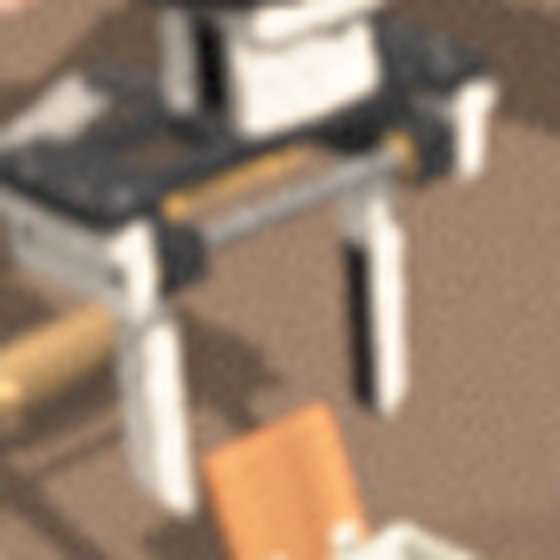

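jog_arm:
  moves:
    - [0,0,0,0,40]
    - [0,0,0,0,80]
    - [0,0,0,0,110]
    - [0,0,0,0,110]
    - [0,0,0,0,110]
  squeeze: 10

```text
time: 3.25
position: [0.4917, -0.1964, 0.0445]
ee_rot: [1.236, 1.192, -1.235]
ft_force: [-0.0, -0.6, -0.7]
finger_gap: 0.64
```

```bash
python3 - <<'E'
from h import *
s=ctrl.state();print(s['time'],s['position'],s['ft_force'],s['finger_gap'])
im,d=get_image("scene");crop(im,180,280,80,180,6,"s4.png")
im,d=get_image("wrist");cv2.imwrite("pics/w4.png",im[:,:,::-1])
E
```

```text
3.25 [ 0.49171455 -0.19637253  0.04448449] [-0.03212213 -0.56526446 -0.72598998] 0.6400707809601246
```

View pics/s4.png

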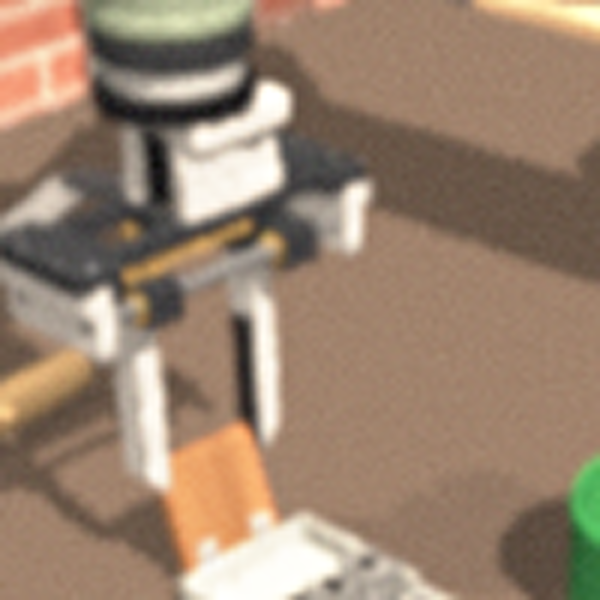

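View pics/w4.png

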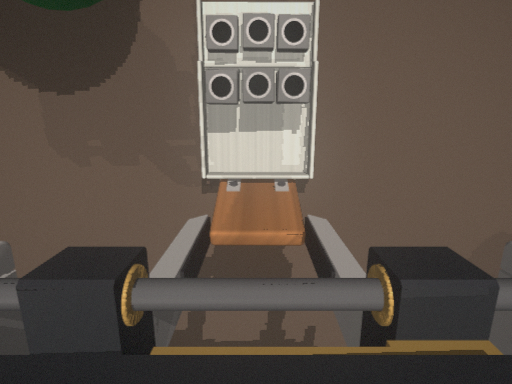

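jog_arm:
  moves:
    - [0,0,0,0,160]
    - [0,0,0,0,200]
    - [0,0,0,0,200]
    - [0,0,0,0,200]
    - [-2,0,0,0,200]
    - [-4,0,0,0,200]
    - [-6,0,0,0,200]
    - [-8,0,0,0,200]
    - [-8,0,0,0,200]
    - [-8,0,0,0,200]
  squeeze: 60

```text
time: 4.6
position: [0.4915, -0.1965, 0.0524]
ee_rot: [1.236, 1.192, -1.235]
ft_force: [-1.1, -0.7, -4.3]
finger_gap: 0.626
```

```bash
cat > look.py <<'E'
from h import *
import sys
t=sys.argv[1]
s=ctrl.state();print(s['time'],s['position'].round(4),s['ft_force'].round(2),s['moment'].round(3),round(s['finger_gap'],3))
im,d=get_image("wrist");cv2.imwrite(f"pics/w{t}.png",im[:,:,::-1]);np.savez(f"pics/w{t}.npz",im=im,d=d,p=s['position'],r=s['ee_rot'])
W=world("wrist",d,s);R,_=cv2.Rodrigues(s['ee_rot'])
# white tray floor/wall-plane: fit pitch from white pixels in hand frame
hsv=cv2.cvtColor(im,cv2.COLOR_RGB2HSV);m=(hsv[...,2]>140)&(hsv[...,1]<60);m[215:]=0;m[:,:150]=0;m[:,370:]=0;m&=d>0
m=cv2.erode(m.astype(np.uint8),np.ones((3,3)))>0
p=(W[m]-s['position'])@R   # tool coords x down,y,z back
p=p[(abs(p[:,1])<.036)&(p[:,2]<-.02)&(p[:,2]>-.15)]
if len(p)>50:
    X=np.c_[p[:,2],p[:,1],np.ones(len(p))];w=np.ones(len(p))
    for _ in range(12):
        k=np.linalg.lstsq(X*w[:,None],p[:,0]*w,rcond=None)[0];r=p[:,0]-X@k;w=1/(1+(r/.0015)**2)
    print("n",len(p),"nosedown deg",np.degrees(np.arctan(-k[0])).round(2),"roll",np.degrees(np.arctan(k[1])).round(2),"off",k[2].round(4),"rms",np.sqrt((w*r*r).sum()/w.sum()).round(4))
E
python3 look.py 5
```

```text
4.6 [ 0.4915 -0.1965  0.0524] [-1.14 -0.72 -4.27] [-0.25  -0.002  0.099] 0.626
n 8079 nosedown deg 3.02 roll 0.03 off 0.0424 rms 0.0008
```

View pics/w5.png

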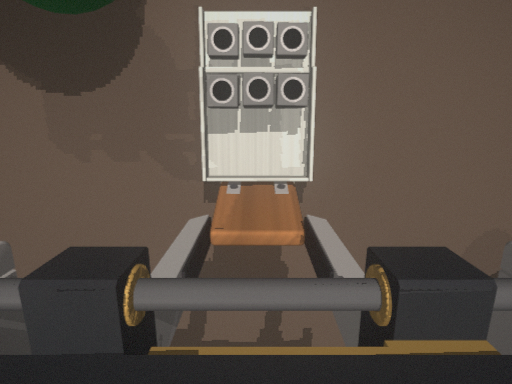

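jog_arm:
  moves:
    - [3,0,0,0,200]
    - [6,0,0,0,200]
    - [8,0,0,0,200]
    - [8,0,0,0,100]
    - [8,0,0,0,60]
    - [8,0,0,0,50]
    - [8,0,0,0,50]
    - [14,0,0,0,50]
    - [20,0,0,0,50]
    - [25,0,0,0,50]
    - [27,0,0,0,50]
    - [27,0,0,0,50]
  squeeze: 10

```text
time: 6.15
position: [0.4914, -0.1964, 0.0252]
ee_rot: [1.235, 1.193, -1.236]
ft_force: [0.8, -1.0, 0.1]
finger_gap: 0.801
```

```bash
python3 look.py 6; python3 - <<'E'
from h import *
im,d=get_image("scene");crop(im,180,280,80,180,6,"s6.png")
E
```

```text
6.15 [ 0.4914 -0.1964  0.0252] [ 0.79 -1.02  0.12] [-0.059 -0.056  0.024] 0.801
n 7337 nosedown deg -0.04 roll -0.02 off 0.0228 rms 0.0009
```

View pics/s6.png

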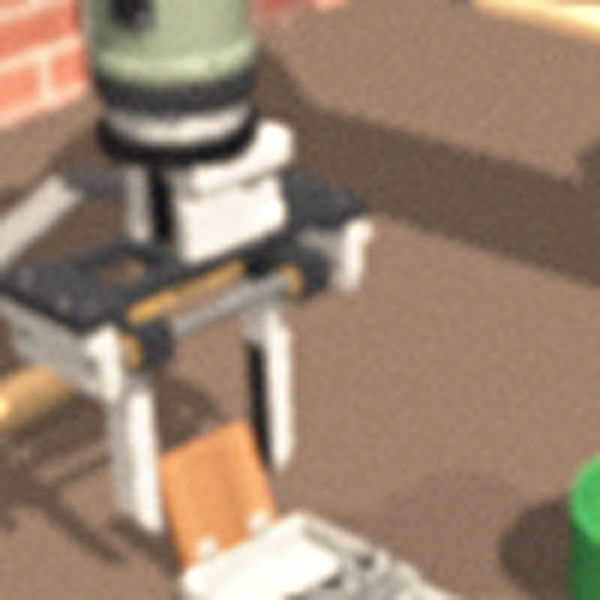

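View pics/w6.png

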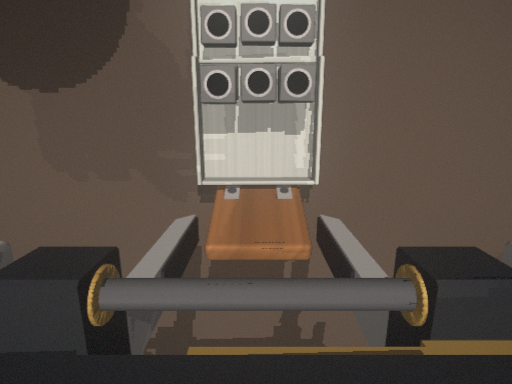

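jog_arm:
  moves:
    - [0,0,0,0,110]
    - [0,0,0,0,160]
    - [0,0,0,0,200]
    - [0,0,0,0,200]
    - [0,0,0,0,200]
    - [0,0,0,0,200]
    - [-2,0,0,0,200]
    - [-4,0,0,0,200]
    - [-6,0,0,0,200]
    - [-8,0,0,0,200]
    - [-8,0,0,0,200]
    - [-8,0,0,0,200]
  squeeze: 60

```text
time: 7.75
position: [0.4917, -0.1966, 0.0335]
ee_rot: [1.235, 1.192, -1.235]
ft_force: [0.3, -1.0, -4.4]
finger_gap: 0.629
```

```bash
python3 look.py 7
```

```text
7.75 [ 0.4917 -0.1966  0.0335] [ 0.27 -1.04 -4.42] [-0.392 -0.069  0.072] 0.629
n 7958 nosedown deg 0.34 roll 0.03 off 0.0234 rms 0.0009
```

jog_arm:
  moves:
    - [-2,0,0,0,200]
    - [-6,0,0,0,200]
    - [-11,0,0,0,200]
    - [-16,0,0,0,200]
    - [-20,0,0,0,200]
    - [-22,0,0,0,200]
    - [-22,0,0,0,200]

```text
time: 8.68
position: [0.4917, -0.1966, 0.0557]
ee_rot: [1.236, 1.192, -1.235]
ft_force: [-0.0, -0.5, -4.5]
finger_gap: 0.635
```

```bash
python3 look.py 8
```

```text
8.675 [ 0.4917 -0.1966  0.0557] [-0.05 -0.49 -4.52] [-0.376 -0.033  0.044] 0.635
n 7735 nosedown deg 0.31 roll 0.08 off 0.0234 rms 0.0009
```

```bash
python3 - <<'E'
from h import *
Z=np.load("pics/w8.npz");im,d=Z['im'],Z['d'];P=dict(position=Z['p'],ee_rot=Z['r']);W=world("wrist",d,P);R,_=cv2.Rodrigues(P['ee_rot'])
print(np.degrees(np.arctan2(R[1,1],R[0,1])))
T=(W-P['position'])@R
hsv=cv2.cvtColor(im,cv2.COLOR_RGB2HSV);m=(hsv[...,2]>140)&(hsv[...,1]<60);m[215:]=0;m[:,:150]=0;m[:,370:]=0
p=T[m];p=p[(p[:,0]>0)&(p[:,0]<.04)&(p[:,2]<0)]
print("tool z range (nose is min)",np.percentile(p[:,2],[0.3,1,99]),"y",np.percentile(p[:,1],[.5,99.5]))
r=cv2.minAreaRect((p[:,1:]*1000).astype(np.float32));print(r)
# nose line per column
for yy in (-.03,-.015,0,.015,.03):
    q=p[abs(p[:,1]-yy)<.003];print(yy,q[:,2].min().round(4))
E
```

```text
-2.0408844905223855
tool z range (nose is min) [-0.14338613 -0.14289279 -0.01874255] y [-0.04232876  0.04063144]
((-0.8405342102050781, -79.88777923583984), (127.98043823242188, 84.10393524169922), 89.90808868408203)
-0.03 -0.1437
-0.015 -0.1436
0 -0.1438
0.015 -0.1439
0.03 -0.1439
```

View pics/w8.png

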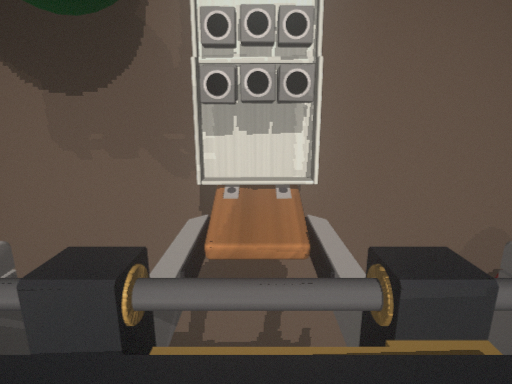

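```bash
python3 - <<'E'
from h import *
Z=np.load("pics/w8.npz");im,d=Z['im'],Z['d'];P=dict(position=Z['p'],ee_rot=Z['r']);W=world("wrist",d,P);R,_=cv2.Rodrigues(P['ee_rot'])
T=(W-P['position'])@R
for v in list(range(54,68,1))+list(range(174,190)): print(v,T[v,237:278:20].round(4)[:,[0,2]].tolist(),im[v,247])
E
```

```text
54 [[0.0236, -0.1107], [0.0244, -0.1108], [0.0246, -0.1109]] [153 150 141]
55 [[0.0237, -0.1101], [0.0256, -0.1105], [0.024, -0.1101]] [152 148 140]
56 [[0.0229, -0.1093], [0.024, -0.1095], [0.0246, -0.1096]] [165 162 152]
57 [[0.0222, -0.1086], [0.0208, -0.1083], [0.0213, -0.1084]] [213 211 199]
58 [[0.0198, -0.1075], [0.0199, -0.1075], [0.0212, -0.1077]] [208 205 191]
59 [[0.0207, -0.107], [0.0213, -0.1071], [0.0223, -0.1073]] [208 203 190]
60 [[0.0213, -0.1065], [0.0208, -0.1064], [0.0206, -0.1064]] [204 199 187]
61 [[0.0217, -0.106], [0.021, -0.1058], [0.0211, -0.1059]] [200 197 184]
62 [[0.0207, -0.1052], [0.0218, -0.1054], [0.0211, -0.1052]] [190 187 174]
63 [[0.0225, -0.1048], [0.0226, -0.1049], [0.0237, -0.105]] [113 109 104]
64 [[0.0252, -0.1047], [0.0016, -0.1007], [0.0246, -0.1046]] [130 128 121]
65 [[0.0241, -0.1039], [0.0018, -0.1001], [0.0236, -0.1038]] [135 131 125]
66 [[0.0245, -0.1033], [0.0022, -0.0996], [0.0237, -0.1032]] [134 130 126]
67 [[0.0161, -0.1013], [0.0018, -0.099], [0.0241, -0.1026]] [133 130 124]
174 [[0.0222, -0.029], [0.0243, -0.0286], [0.0235, -0.028
[... 435 characters left out ...]
, [0.0107, -0.0268]] [155 150 141]
181 [[0.0082, -0.0266], [0.0088, -0.0265], [0.0089, -0.0265]] [206 201 188]
182 [[0.0082, -0.0259], [0.009, -0.0258], [0.009, -0.0258]] [204 199 186]
183 [[0.0091, -0.025], [0.0086, -0.0252], [0.0086, -0.0251]] [186 180 169]
184 [[0.0096, -0.0242], [0.0091, -0.0243], [0.009, -0.0244]] [137 131 121]
185 [[0.0161, -0.0221], [0.0175, -0.0218], [0.0154, -0.0223]] [82 67 56]
186 [[0.015, -0.0216], [0.0167, -0.0212], [0.0134, -0.022]] [86 71 57]
187 [[0.0134, -0.0212], [0.0159, -0.0207], [0.0127, -0.0214]] [91 73 62]
188 [[0.0116, -0.0209], [0.0138, -0.0204], [0.0114, -0.021]] [117  87  64]
189 [[0.0114, -0.0203], [0.0122, -0.02], [0.0102, -0.0205]] [125  91  65]
```

jog_arm:
  moves:
    - [-4,0,0,0,200]
    - [-12,0,0,0,200]
    - [-22,0,0,0,200]
    - [-32,4,-4,0,200]
    - [-41,11,-12,0,200]
    - [-48,20,-24,0,200]
    - [-52,30,-37,0,200]
    - [-52,40,-50,0,200]
    - [-52,50,-63,0,200]
    - [-52,57,-73,0,200]
    - [-52,60,-78,0,200]
    - [-52,60,-78,0,200]

```text
time: 10.22
position: [0.5542, -0.1205, 0.1072]
ee_rot: [1.235, 1.193, -1.235]
ft_force: [0.2, 0.0, -5.3]
finger_gap: 0.633
```

```bash
python3 look.py 9
```

```text
10.225 [ 0.5542 -0.1205  0.1072] [ 0.2   0.03 -5.33] [-0.395 -0.08   0.032] 0.633
n 8628 nosedown deg 0.35 roll 0.06 off 0.0234 rms 0.0009
```

View pics/w9.png

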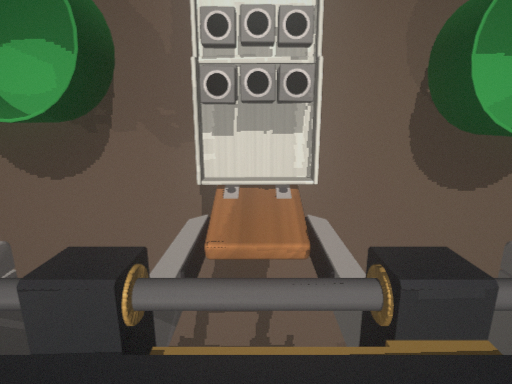

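jog_arm:
  moves:
    - [0,4,-5,0,200]
    - [0,12,-15,0,200]
    - [0,22,-28,0,200]
    - [0,33,-43,0,200]
    - [0,44,-59,0,200]
    - [0,55,-75,0,200]
    - [0,65,-89,0,200]
    - [0,73,-100,0,200]
    - [0,78,-107,0,200]
    - [0,80,-111,0,200]
    - [0,80,-111,0,200]

```text
time: 11.65
position: [0.6378, -0.0128, 0.1071]
ee_rot: [1.234, 1.193, -1.236]
ft_force: [0.3, -0.8, -4.9]
finger_gap: 0.635
```

```bash
python3 look.py 10; python3 - <<'E'
from h import *
im,d=get_image("top");cv2.imwrite("pics/t10.png",im[:,:,::-1]);np.savez("pics/t10.npz",im=im,d=d);crop(im,160,300,100,220,5,"t10c.png")
im,d=get_image("scene");crop(im,170,330,130,300,4,"s10.png")
E
```

```text
11.65 [ 0.6378 -0.0128  0.1071] [ 0.29 -0.8  -4.91] [-0.39  -0.052  0.034] 0.635
n 7158 nosedown deg 0.31 roll 0.08 off 0.0235 rms 0.0009
```

View pics/t10c.png

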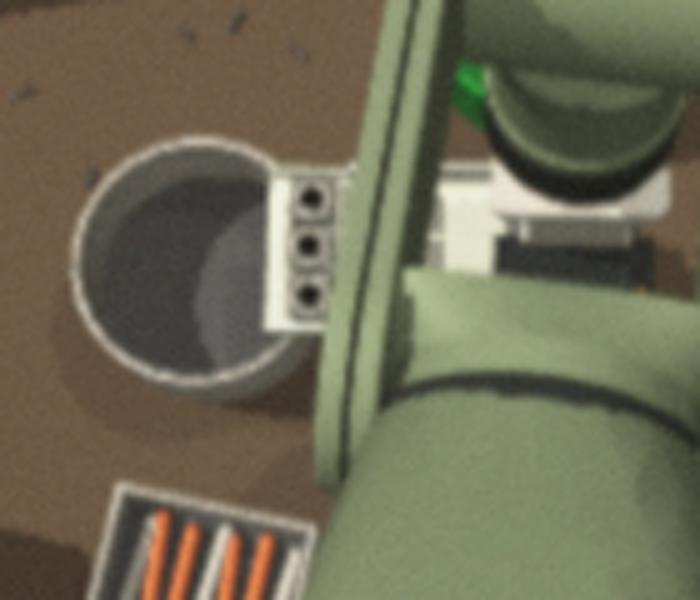

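View pics/s10.png

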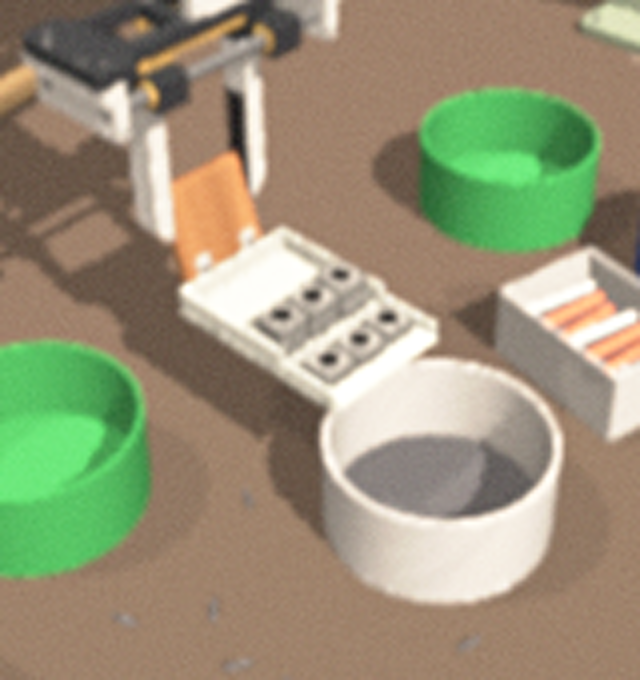

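View pics/w10.png

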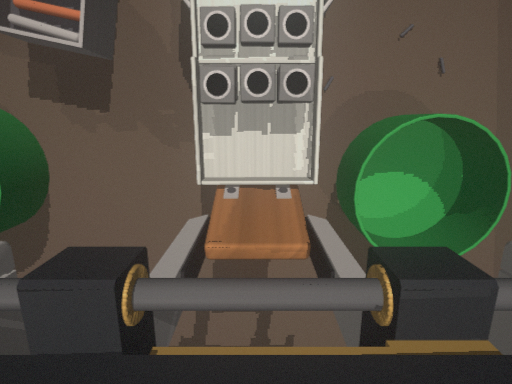

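```bash
python3 - <<'E'
from h import *
for u,v in [(267,179),(265,330)]: print(ray("top",160+u/5,100+v/5,.083))
Z=np.load("pics/t10.npz");W=world("top",Z['d']);sub=W[134:167,213:226];print(sub[16,:].round(3).tolist())
E
```

```text
[0.67839797 0.13477182 0.083     ]
[0.60034086 0.13581805 0.083     ]
[[0.661, 0.145, 0.005], [0.641, 0.133, 0.083], [0.642, 0.131, 0.08], [0.641, 0.128, 0.083], [0.638, 0.124, 0.098], [0.638, 0.122, 0.095], [0.639, 0.12, 0.093], [0.638, 0.117, 0.095], [0.638, 0.114, 0.096], [0.639, 0.112, 0.092], [0.637, 0.109, 0.097], [0.638, 0.107, 0.094], [0.638, 0.104, 0.095]]
```

jog_arm:
  moves:
    - [3,2,0,0,200]
    - [8,4,0,0,200]
    - [13,4,0,0,200]
    - [16,4,0,0,200]
    - [17,4,0,0,200]
    - [17,4,0,0,200]

```text
time: 12.55
position: [0.6416, -0.0133, 0.0902]
ee_rot: [1.235, 1.192, -1.237]
ft_force: [-0.4, -0.1, -4.4]
finger_gap: 0.637
```

```bash
python3 look.py 11
```

```text
12.55 [ 0.6416 -0.0133  0.0902] [-0.37 -0.06 -4.43] [-0.398 -0.044  0.005] 0.637
n 7221 nosedown deg 0.32 roll 0.09 off 0.0235 rms 0.0009
```

jog_arm:
  moves:
    - [1,0,0,0,200]
    - [2,0,0,0,200]
    - [3,0,0,0,200]
    - [3,0,0,0,200]
    - [3,0,0,0,200]

```text
time: 13.22
position: [0.6418, -0.0133, 0.0873]
ee_rot: [1.235, 1.192, -1.236]
ft_force: [0.4, -0.7, -5.1]
finger_gap: 0.634
```

```bash
python3 look.py 12
```

```text
13.225 [ 0.6418 -0.0133  0.0873] [ 0.42 -0.74 -5.11] [-0.417 -0.023 -0.028] 0.634
n 6975 nosedown deg 0.32 roll 0.09 off 0.0235 rms 0.0009
```

jog_arm:
  moves:
    - [1,0,0,0,200]
    - [2,0,0,0,200]
    - [2,0,0,0,200]

```text
time: 13.65
position: [0.6421, -0.0134, 0.0859]
ee_rot: [1.236, 1.192, -1.236]
ft_force: [-0.4, 0.2, -2.4]
finger_gap: 0.633
```

```bash
python3 look.py 13
```

```text
13.65 [ 0.6421 -0.0134  0.0859] [-0.39  0.21 -2.43] [-0.174 -0.024  0.125] 0.633
n 6902 nosedown deg -0.09 roll 0.09 off 0.0235 rms 0.0009
```

jog_arm:
  moves:
    - [0,0,0,0,200]
    - [0,0,0,0,200]
    - [0,0,0,0,200]
    - [-3,0,-1,0,200]
    - [-6,0,-3,0,200]
    - [-9,0,-4,0,200]
    - [-12,0,-6,0,200]
    - [-14,0,-6,0,200]
    - [-14,0,-6,0,200]
  squeeze: 15

```text
time: 14.82
position: [0.6424, -0.0072, 0.1001]
ee_rot: [1.236, 1.192, -1.235]
ft_force: [0.4, 1.1, -4.1]
finger_gap: 0.633
```

```bash
python3 look.py 14; python3 - <<'E'
from h import *
im,d=get_image("scene");crop(im,170,330,130,300,4,"s14.png")
E
```

```text
14.825 [ 0.6424 -0.0072  0.1001] [ 0.4   1.13 -4.08] [-0.055 -0.056  0.014] 0.633
n 6909 nosedown deg 5.67 roll -0.04 off 0.0241 rms 0.0008
```

View pics/s14.png

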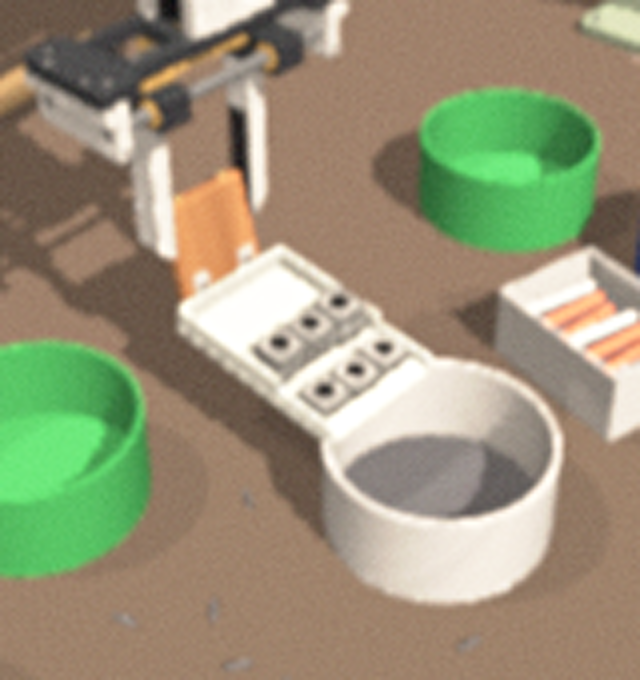

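jog_arm:
  moves:
    - [-2,0,-1,0,200]
    - [-4,0,-2,0,200]
    - [-6,0,-3,0,200]
    - [-8,0,-4,0,200]
    - [-10,0,-5,0,200]
    - [-12,0,-6,0,200]
    - [-12,0,-6,0,200]
    - [-12,0,-6,0,200]

```text
time: 15.92
position: [0.6427, -0.0012, 0.112]
ee_rot: [1.236, 1.192, -1.235]
ft_force: [0.4, 1.1, -3.3]
finger_gap: 0.634
```

```bash
python3 look.py 15; python3 - <<'E'
from h import *
im,d=get_image("scene");crop(im,170,330,130,300,4,"s15.png")
E
```

```text
15.925 [ 0.6427 -0.0012  0.112 ] [ 0.38  1.09 -3.28] [-0.039 -0.095  0.071] 0.634
n 6658 nosedown deg 10.57 roll -0.02 off 0.0251 rms 0.0009
```

View pics/s15.png

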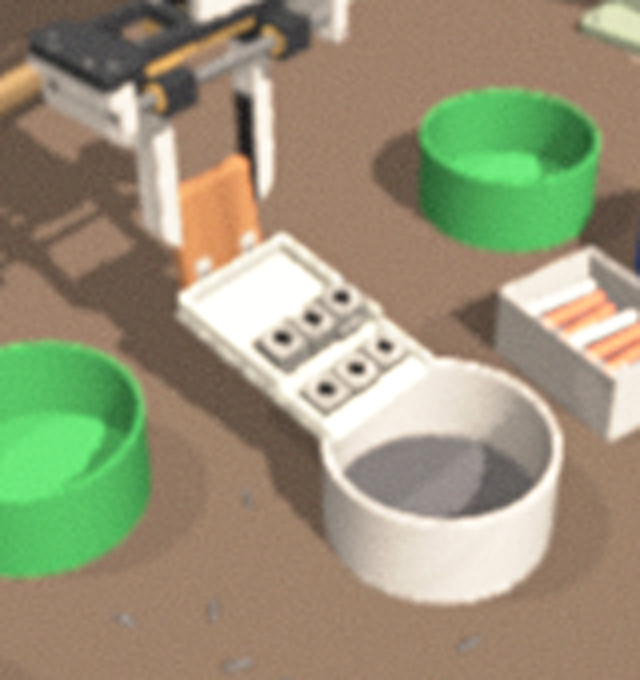

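jog_arm:
  moves:
    - [-1,0,-1,0,200]
    - [-3,0,-2,0,200]
    - [-5,0,-4,0,200]
    - [-5,0,-4,0,200]
    - [-5,0,-4,0,200]
    - [-5,0,-4,0,200]

```text
time: 16.77
position: [0.6428, 0.0028, 0.1171]
ee_rot: [1.236, 1.192, -1.235]
ft_force: [0.6, 0.4, -3.6]
finger_gap: 0.634
```

```bash
python3 look.py 16; python3 - <<'E'
from h import *
im,d=get_image("scene");crop(im,170,330,130,300,4,"s16.png")
E
```

```text
16.775 [0.6428 0.0028 0.1171] [ 0.56  0.43 -3.63] [-0.05  -0.033  0.132] 0.634
n 6151 nosedown deg 12.81 roll -0.07 off 0.0257 rms 0.0009
```

View pics/s16.png

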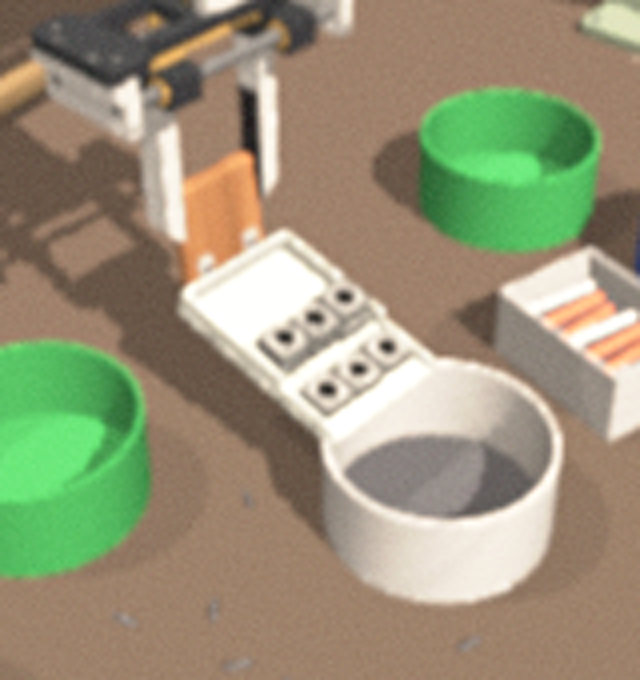

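Not sliding at 12.8°; go on in small steps.

jog_arm:
  moves:
    - [-1,0,-1,0,200]
    - [-3,0,-2,0,200]
    - [-5,0,-3,0,200]
    - [-5,0,-3,0,200]
    - [-5,0,-3,0,200]
    - [-5,0,-3,0,200]

```text
time: 17.62
position: [0.643, 0.0059, 0.1221]
ee_rot: [1.236, 1.192, -1.235]
ft_force: [-1.3, 0.7, -4.3]
finger_gap: 0.633
```

```bash
python3 look.py 17; python3 - <<'E'
from h import *
im,d=get_image("scene");crop(im,170,330,130,300,4,"s17.png")
E
```

```text
17.625 [0.643  0.0059 0.1221] [-1.29  0.66 -4.28] [-0.002 -0.051  0.027] 0.633
n 5858 nosedown deg 14.96 roll -0.07 off 0.0264 rms 0.001
```

View pics/s17.png

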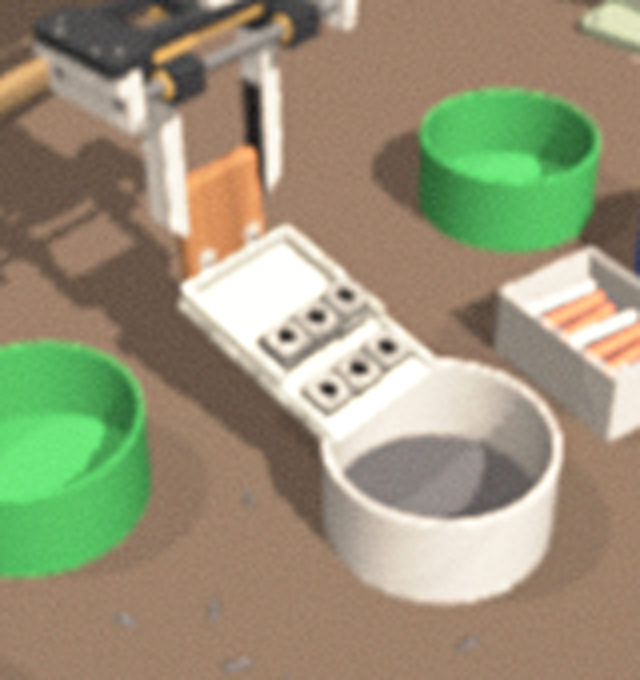

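jog_arm:
  moves:
    - [-1,0,-1,0,200]
    - [-3,0,-2,0,200]
    - [-4,0,-3,0,200]
    - [-4,0,-3,0,200]
    - [-4,0,-3,0,200]
    - [-4,0,-3,0,200]
    - [-4,0,-3,0,200]

```text
time: 18.6
position: [0.6431, 0.0089, 0.1261]
ee_rot: [1.236, 1.192, -1.235]
ft_force: [0.4, 0.2, -4.1]
finger_gap: 0.634
```

```bash
python3 look.py 18; python3 - <<'E'
from h import *
im,d=get_image("scene");crop(im,170,330,130,300,4,"s18.png")
E
```

```text
18.6 [0.6431 0.0089 0.1261] [ 0.36  0.22 -4.07] [-0.18  -0.029 -0.02 ] 0.634
n 5454 nosedown deg 16.72 roll -0.07 off 0.027 rms 0.001
```

View pics/s18.png

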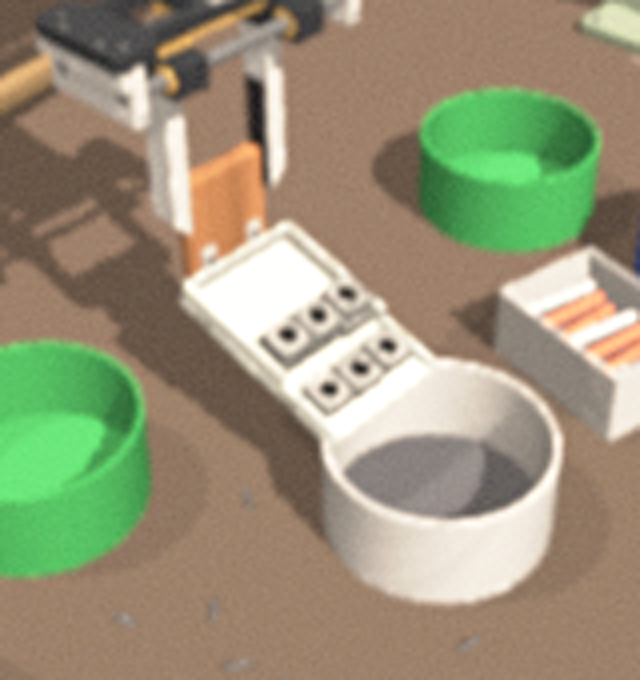

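jog_arm:
  moves:
    - [-1,0,-1,0,200]
    - [-3,0,-2,0,200]
    - [-4,0,-3,0,200]
    - [-4,0,-3,0,200]
    - [-4,0,-3,0,200]
    - [-4,0,-3,0,200]
    - [-4,0,-3,0,200]

```text
time: 19.58
position: [0.6432, 0.0119, 0.1301]
ee_rot: [1.237, 1.192, -1.235]
ft_force: [-0.4, -0.2, -3.6]
finger_gap: 0.635
```

```bash
python3 look.py 19; python3 - <<'E'
from h import *
im,d=get_image("scene");crop(im,170,330,130,300,4,"s19.png")
E
```

```text
19.575 [0.6432 0.0119 0.1301] [-0.37 -0.22 -3.63] [-0.021  0.036  0.098] 0.635
n 5297 nosedown deg 11.24 roll -0.29 off 0.0322 rms 0.0015
```

View pics/s19.png

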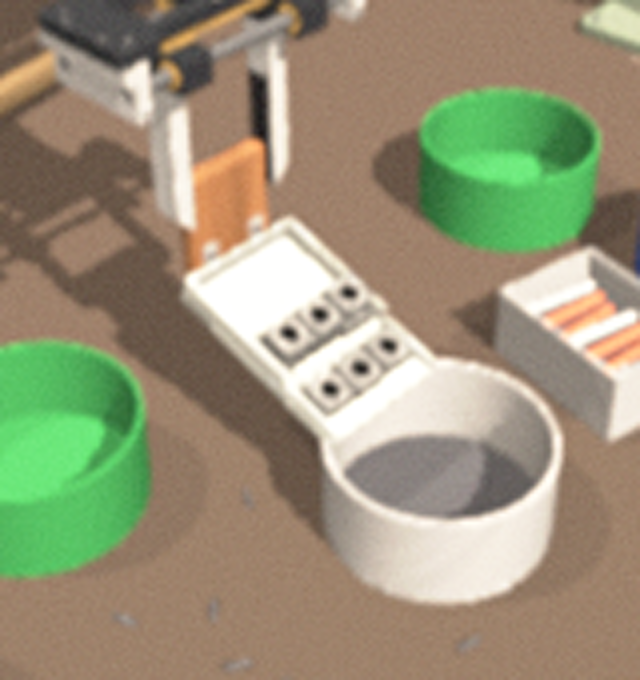

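```bash
sed -i "s/(p\[:,2\]>-.15)\]/(p[:,2]>-.066)\&(p[:,0]>.02)]/" look.py; python3 - <<'E'
E
sed 's/im,d=get_image("wrist")/Z=np.load("pics\/w19.npz");im,d=Z["im"],Z["d"]/' look.py > l2.py; python3 l2.py x19
```

```text
19.675 [0.6432 0.0119 0.1301] [-0.59 -0.38 -3.33] [-0.093 -0.032  0.07 ] 0.637
n 3588 nosedown deg 18.57 roll -0.09 off 0.0278 rms 0.0006
```

jog_arm:
  moves:
    - [-1,0,-1,0,200]
    - [-3,0,-2,0,200]
    - [-3,0,-2,0,200]
    - [-3,0,-2,0,200]
    - [-3,0,-2,0,200]
    - [-3,0,-2,0,200]
    - [-3,0,-2,0,200]

```text
time: 20.55
position: [0.6433, 0.0139, 0.1331]
ee_rot: [1.237, 1.192, -1.235]
ft_force: [-0.2, 0.3, -4.0]
finger_gap: 0.636
```

```bash
python3 look.py 20; python3 - <<'E'
from h import *
im,d=get_image("scene");crop(im,170,330,130,300,4,"s20.png")
E
```

```text
20.55 [0.6433 0.0139 0.1331] [-0.25  0.33 -3.99] [-0.044 -0.055  0.094] 0.636
n 3485 nosedown deg 19.87 roll -0.07 off 0.0284 rms 0.0006
```

View pics/s20.png

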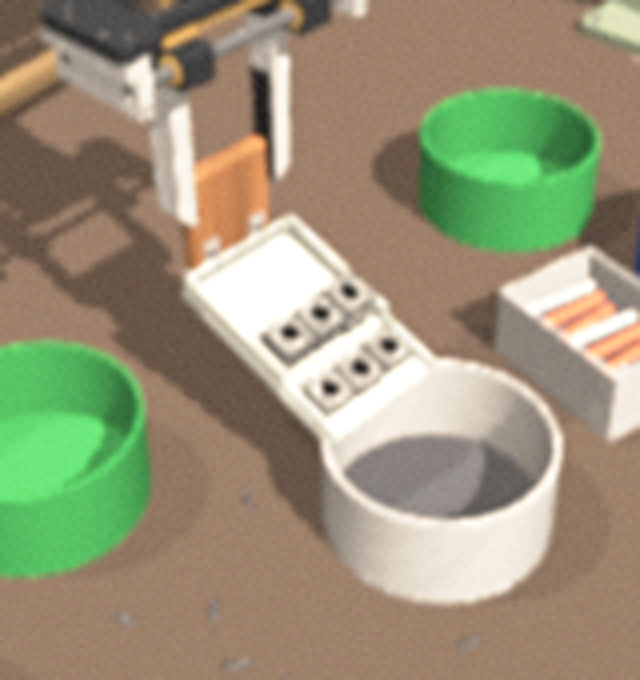

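View pics/w20.png

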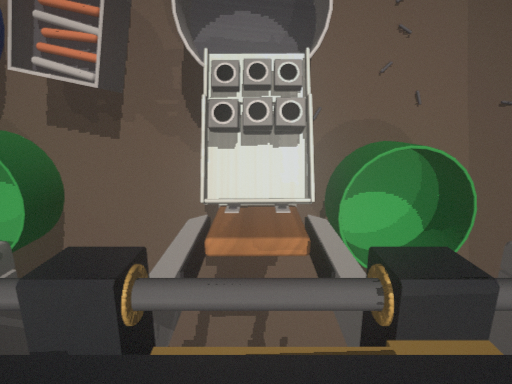

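jog_arm:
  moves:
    - [-1,0,-1,0,200]
    - [-3,0,-2,0,200]
    - [-3,0,-2,0,200]
    - [-3,0,-2,0,200]
    - [-3,0,-2,0,200]
    - [-3,0,-2,0,200]
    - [-3,0,-2,0,200]
    - [-3,0,-2,0,200]

```text
time: 21.65
position: [0.6434, 0.0159, 0.1361]
ee_rot: [1.237, 1.192, -1.235]
ft_force: [-1.5, 0.5, -4.0]
finger_gap: 0.64
```

```bash
python3 look.py 21
```

```text
21.65 [0.6434 0.0159 0.1361] [-1.55  0.46 -3.98] [-0.015  0.015  0.051] 0.64
n 3303 nosedown deg 21.12 roll -0.08 off 0.029 rms 0.0007
```

View pics/w21.png

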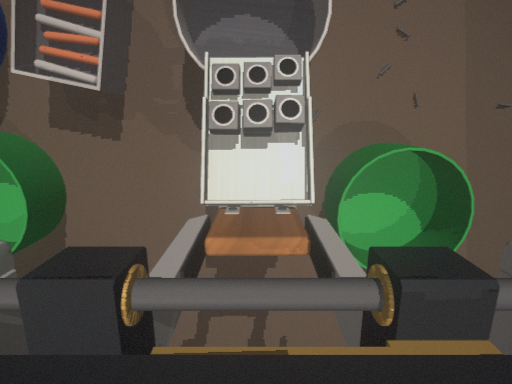

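jog_arm:
  moves:
    - [0,0,0,0,200]
    - [0,0,0,0,200]
    - [0,0,0,0,200]
    - [0,0,0,0,200]

```text
time: 22.2
position: [0.6434, 0.0159, 0.1361]
ee_rot: [1.237, 1.192, -1.235]
ft_force: [-0.3, 0.8, -4.3]
finger_gap: 0.635
```

```bash
python3 look.py 22
```

```text
22.2 [0.6434 0.0159 0.1361] [-0.27  0.82 -4.25] [-0.005  0.004  0.024] 0.635
n 3341 nosedown deg 21.13 roll -0.02 off 0.029 rms 0.0007
```

View pics/w22.png

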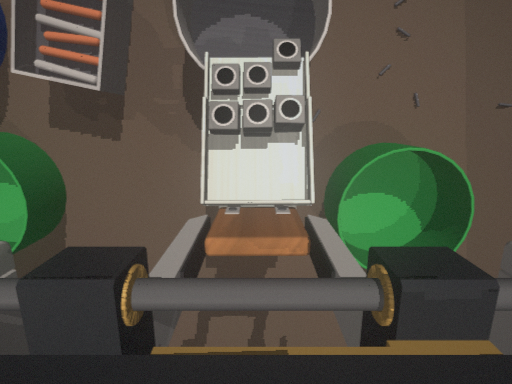

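jog_arm:
  moves:
    - [-1,0,-1,0,200]
    - [-2,0,-1,0,200]
    - [-2,0,-1,0,200]
    - [-2,0,-1,0,200]
    - [-2,0,-1,0,200]
    - [-2,0,-1,0,200]
    - [-2,0,-1,0,200]
    - [-2,0,-1,0,200]

```text
time: 23.25
position: [0.6435, 0.0169, 0.1382]
ee_rot: [1.237, 1.192, -1.235]
ft_force: [0.8, -0.2, -3.5]
finger_gap: 0.635
```

```bash
python3 look.py 23
```

```text
23.25 [0.6435 0.0169 0.1382] [ 0.84 -0.21 -3.48] [-0.174 -0.153 -0.003] 0.635
n 3279 nosedown deg 22.0 roll -0.02 off 0.0294 rms 0.0006
```

View pics/w23.png

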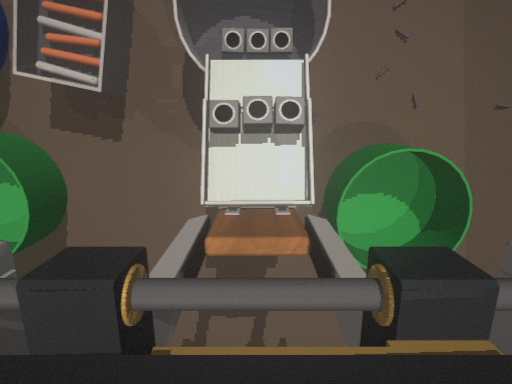

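```bash
python3 - <<'E'
from h import *
Z=np.load("pics/w23.npz");W=world("wrist",Z['d'],dict(position=Z['p'],ee_rot=Z['r']))
for u in(222,247,271,243,270): print(u,W[40,u].round(4))
E
```

```text
222 [0.6139 0.1615 0.0141]
247 [0.6383 0.1605 0.0146]
271 [0.6617 0.1597 0.0141]
243 [0.6344 0.1603 0.0158]
270 [0.661  0.1611 0.0086]
```

jog_arm:
  moves:
    - [3,0,2,0,200]
    - [8,0,5,0,200]
    - [14,0,10,0,200]
    - [20,0,14,0,200]
    - [26,0,18,0,200]
    - [32,0,21,0,200]
    - [38,0,24,0,200]
    - [43,0,27,0,200]
    - [47,0,28,0,200]
    - [50,0,29,0,200]
    - [50,0,29,0,200]
    - [50,0,29,0,200]

```text
time: 24.8
position: [0.6424, -0.0119, 0.0881]
ee_rot: [1.236, 1.192, -1.235]
ft_force: [-0.6, -0.5, -1.4]
finger_gap: 0.638
```

```bash
python3 look.py 24
```

```text
24.8 [ 0.6424 -0.0119  0.0881] [-0.59 -0.49 -1.4 ] [-0.096 -0.093 -0.024] 0.638
n 4731 nosedown deg 0.22 roll 0.01 off 0.0251 rms 0.0006
```

View pics/w24.png

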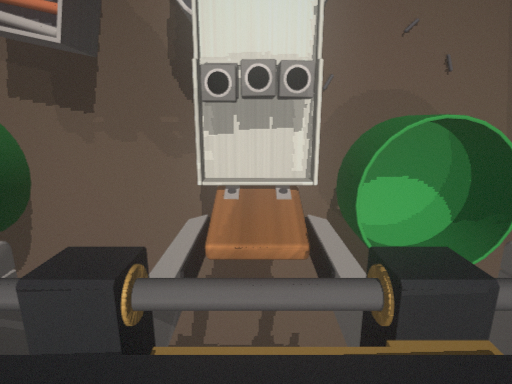

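jog_arm:
  moves:
    - [0,0,0,0,200]
    - [0,0,0,0,200]
    - [0,0,0,0,200]
    - [-3,0,0,0,200]
    - [-9,0,0,0,200]
    - [-16,0,0,0,200]
    - [-22,0,0,0,200]
    - [-25,0,0,0,200]
    - [-25,0,0,0,200]
  squeeze: 60

```text
time: 25.98
position: [0.6426, -0.012, 0.1136]
ee_rot: [1.237, 1.191, -1.234]
ft_force: [-0.7, -0.3, -4.0]
finger_gap: 0.63
```

```bash
python3 look.py 25
```

```text
25.975 [ 0.6426 -0.012   0.1136] [-0.74 -0.32 -3.97] [-0.292 -0.057 -0.033] 0.63
n 4615 nosedown deg 0.68 roll 0.02 off 0.0251 rms 0.0006
```

jog_arm:
  moves:
    - [0,0,4,0,200]
    - [0,0,12,0,200]
    - [0,0,24,0,200]
    - [0,-3,38,0,200]
    - [0,-9,53,0,200]
    - [0,-17,68,0,200]
    - [0,-25,83,0,200]
    - [0,-33,97,0,200]
    - [0,-40,109,0,200]
    - [0,-45,117,0,200]
    - [0,-48,120,0,200]
    - [0,-48,120,0,200]

```text
time: 27.52
position: [0.59, -0.1301, 0.1131]
ee_rot: [1.237, 1.192, -1.235]
ft_force: [0.4, -0.1, -3.8]
finger_gap: 0.633
```

jog_arm:
  moves:
    - [2,0,4,0,200]
    - [6,-2,12,0,200]
    - [13,-5,23,0,200]
    - [22,-9,35,0,200]
    - [32,-12,46,0,200]
    - [42,-12,55,0,200]
    - [52,-12,59,0,200]
    - [60,-12,60,0,200]
    - [66,-12,60,0,200]
    - [70,-12,60,0,200]
    - [70,-12,60,0,200]

```text
time: 28.9
position: [0.5758, -0.1891, 0.0428]
ee_rot: [1.236, 1.193, -1.235]
ft_force: [-0.2, -0.4, -4.3]
finger_gap: 0.634
```

```bash
python3 look.py 26
```

```text
28.9 [ 0.5758 -0.1891  0.0428] [-0.2  -0.45 -4.34] [-0.297 -0.026 -0.005] 0.634
n 4948 nosedown deg 0.77 roll -0.01 off 0.025 rms 0.0006
```

View pics/w26.png

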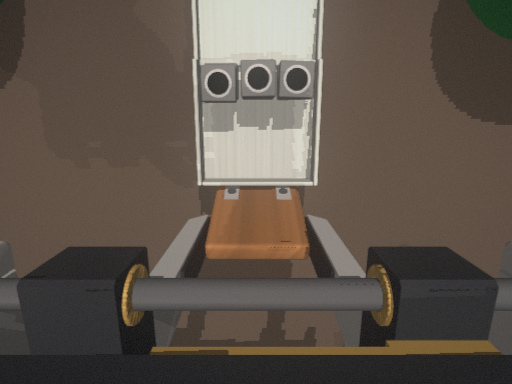

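jog_arm:
  moves:
    - [3,0,0,0,200]
    - [6,0,0,0,200]
    - [9,0,0,0,200]
    - [11,0,0,0,200]
    - [12,0,0,0,200]
    - [13,0,0,0,200]
    - [13,0,0,0,200]

```text
time: 29.82
position: [0.5761, -0.1893, 0.0301]
ee_rot: [1.237, 1.192, -1.234]
ft_force: [0.2, -0.5, -3.1]
finger_gap: 0.634
```

jog_arm:
  moves:
    - [0,0,0,0,200]
    - [0,0,0,0,200]
    - [1,0,0,0,200]
    - [2,0,0,0,200]
    - [2,0,0,0,200]
    - [2,0,0,0,200]
  squeeze: 5

```text
time: 30.58
position: [0.5763, -0.1895, 0.0283]
ee_rot: [1.237, 1.191, -1.234]
ft_force: [0.6, -0.0, -2.3]
finger_gap: 0.637
```

```bash
python3 look.py 27
```

```text
30.575 [ 0.5763 -0.1895  0.0283] [ 0.55 -0.02 -2.28] [-0.097 -0.052 -0.034] 0.637
n 4918 nosedown deg 0.35 roll 0.1 off 0.0252 rms 0.0006
```

jog_arm:
  moves:
    - [1,0,0,0,200]
    - [1,0,0,0,200]
    - [2,0,0,0,200]
    - [2,0,0,0,200]
  squeeze: 4

```text
time: 31.12
position: [0.5764, -0.1896, 0.0273]
ee_rot: [1.237, 1.191, -1.234]
ft_force: [-2.1, -0.2, 5.4]
finger_gap: 0.641
```

```bash
python3 look.py 28
```

```text
31.125 [ 0.5764 -0.1896  0.0273] [-2.11 -0.18  5.41] [-0.036  0.471  0.019] 0.641
n 4908 nosedown deg 0.04 roll 0.13 off 0.025 rms 0.0006
```

jog_arm:
  moves:
    - [-1,0,0,0,200]
    - [-1,0,0,0,80]
    - [-1,0,0,0,60]
    - [-1,0,0,0,30]
    - [-1,0,0,0,0]
    - [-1,0,0,0,0]
    - [-1,0,0,0,0]
    - [-5,0,0,0,0]

```text
time: 32.17
position: [0.5761, -0.1895, 0.0321]
ee_rot: [1.236, 1.192, -1.235]
ft_force: [0.2, 1.1, -0.5]
finger_gap: 0.997
```

```bash
python3 look.py 29
```

```text
32.175 [ 0.5761 -0.1895  0.0321] [ 0.22  1.07 -0.52] [-0.022 -0.096 -0.018] 0.997
n 4695 nosedown deg -0.04 roll 0.1 off 0.0298 rms 0.0006
```

View pics/w29.png

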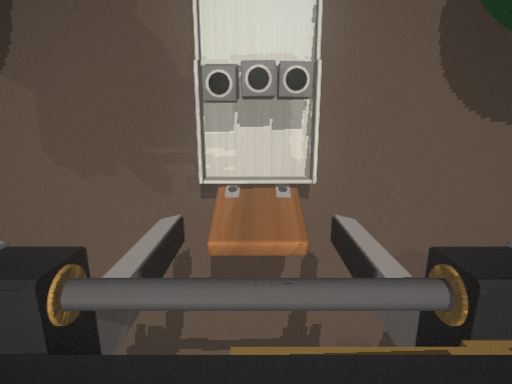

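Released, tray level. Retreat straight up and verify.

jog_arm:
  moves:
    - [-10,0,0,0,0]
    - [-30,0,0,0,0]
    - [-60,0,0,0,0]
    - [-95,0,0,0,0]
    - [-130,0,10,0,0]
    - [-150,0,40,0,0]
    - [-160,0,70,0,0]
    - [-160,0,80,0,0]
    - [-160,0,80,0,0]

```text
time: 33.35
position: [0.5733, -0.2697, 0.1931]
ee_rot: [1.238, 1.19, -1.234]
ft_force: [-0.5, -0.3, -0.7]
finger_gap: 1.0
```

```bash
python3 look.py 30; python3 - <<'E'
from h import *
im,d=get_image("top");crop(im,140,400,90,270,3,"t30.png");W=world("top",d)
m=np.zeros(d.shape,bool);m[120:186,168:232]=1;m&=(W[...,2]>0.05)&(W[...,2]<0.07);p=W[m]
print("pot rim",cv2.minEnclosingCircle(cv2.convexHull((p[:,:2]*1000).astype(np.float32))))
im,d=get_image("scene");crop(im,160,340,110,300,4,"s30.png")
E
```

```text
33.35 [ 0.5733 -0.2697  0.1931] [-0.53 -0.29 -0.71] [-0.077 -0.098  0.009] 1.0
pot rim ((643.478515625, 175.12657165527344), 65.27391815185547)
```

View pics/t30.png

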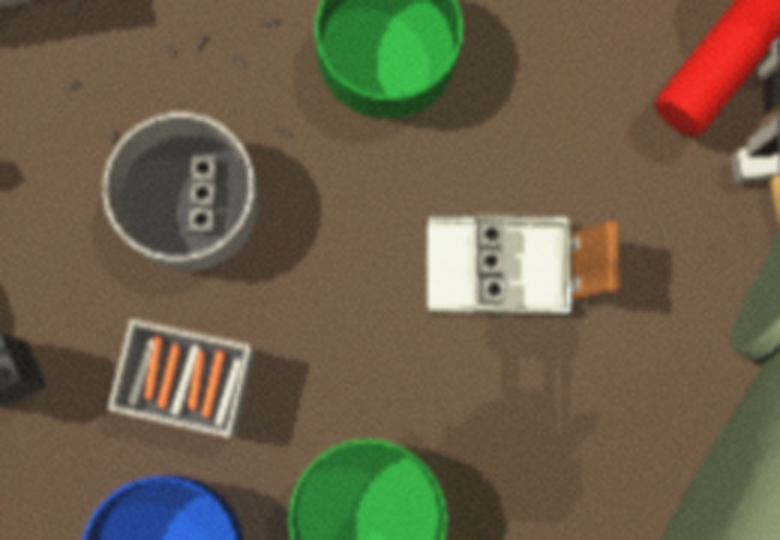

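View pics/s30.png

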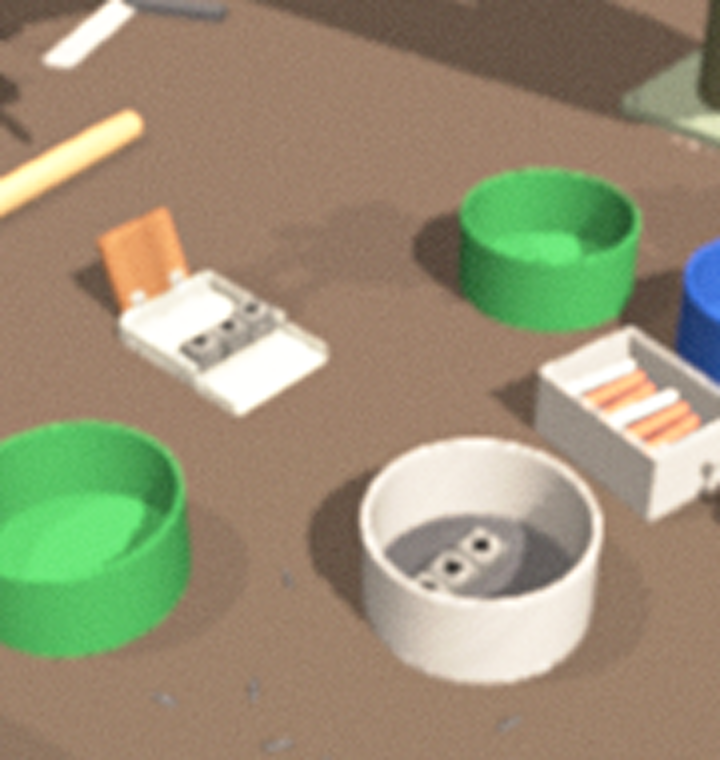

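```bash
python3 - <<'E'
from station import ctrl
print(ctrl.finish_job())
E
```

```text
the job is handed in; nothing more can be done
None
```

The pour worked and the job is handed in. The three front nuts are in the pot. The tray stands flat on free bench away from the pot, released, with the stock still behind its lip.

**How it was done:** The jog cannot tilt the tool, so I gripped the wooden board by its two side edges and not its two flat faces. At 60 N the tray stayed level. With the nose on the near rim I eased the grip to 15 N and raised the hand, so the tray pivoted on the rim. The row started sliding at about 21° and all three were in by 22°. I then levelled the tray on the rim, carried it back, set it down and opened the gripper.

**Last checks:**
- **Nuts:** The top and scene views show three nuts lying in the pot. Their tops measured about 14 mm above the bench, right for nuts on the pot floor. Behind the lip the three upper stock nuts are visible, sitting at second-layer height. The lower three underneath were not seen directly.
- **Tray:** It measured 0.0° pitch and 0.1° roll after release.
- **Pot:** The rim centre moved less than 1 mm.
- **Tin:** It looks undisturbed. I did not re-measure the tin, the anchor block or the hammer.

**What disagreed:** Both cameras put the fingertips about 22 mm behind the TCP, not 19 mm ahead as described. A first grip at the stated height let the nose droop in an 8 mm test lift. I set the tray down again and regripped about 19 mm lower, which held.

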